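# Rock the angle gauge on the forming block to its mark and hold

### The arm

A 6-joint arm with a two-finger parallel gripper is mounted at the origin on the work surface. World frame = base frame: x ahead of the robot, y to its left, z up, the work surface at z = 0. Lengths are in m, angles in rad, forces in N, time in s.
With the tool pointing down it reaches from about 0.35 to 0.975 m from the base axis. Payload 4.9 kg.
Tool frame: the origin (TCP) lies on the centre line of the jaws, within the pads' length; the fingertips stand manip.tip_reach ahead of it and the grasp point (between the pads) is the TCP (manip.tip_reach is the distance from the TCP to the fingertips, in m); z points along the fingers, y is the line along which they close (so a half turn about z gives the same grasp; the last joint's range is limited). The gripper opens to 85 mm and grips with 20 to 120 N. Pads are 22 mm wide; open, the fingers measure 114 mm over their backs; the gripper's body (76 mm by 85 mm) begins 54 mm behind the grasp point. The pads swing forward as they close: fully open they stand 13 mm farther back than shut.
Start: joints at [-1.308, 0.053, 1.613, -0, 1.476, -0.119], TCP at [0.233, -0.58, 0.25] pointing down, gripper open.
Joint ranges: [-3.01, 3.01], [-1.01, 2.22], [0.06, 2.58], [-1.02, 4.17], [0.09, 2.62], [-3.14, 3.14]. Speed limits (rad/s): [2.57, 2.57, 3.14, 3.14, 3.14, 3.14].

### API

Orientations are given as a unit quaternion [w, x, y, z].
In Python, from plant import manip gives the robot as it stands. The module is installed in compiled form; this text tells all that it offers.
- The arm moves only by the tool move_arm, never from a script. Its argument "rows" is a list of rows, each a list of 7 numbers: the shift along the tool's x, y, z in cm, then the turn, a rotation vector about the tool's x, y, z in degrees, then the opening, from -1 (shut) to 1 (fully open). In form: [[tx, ty, tz, ax, ay, az, jaw], ...]. A call has 1 to 20 rows; each row shifts and turns the commanded pose from where the row before left it, along the tool's axes as they then stand; what a row does not reach is not made up. A row lasts 1/12 s, in which the tool goes at most 41.7 mm and 7.16 degrees, less where a joint would pass 70% of its speed; a pose out of reach is approached as far as the arm can. A call is refused whole if a number of a shift passes 4.17 or a number of a turn 7.16, either way. A call with a gripper value outside its range is refused whole. The fingers move at their own pace and stop on an object; the grip force is fixed at half the most. Time passes only in rows, so rows that do not move let the fingers close. It gives the time, the measured TCP pose, the force, the opening and the grip force at its end, in the units of the state.
- manip.state(): the state, without advancing time (a new reading comes with each control period).
- manip.grab_frame(name): name is "scene" or "top" or "wrist"; returns a dict with "img" (384x512x3 uint8, blue, green, red), "mtx" (3x3 intrinsics, pixels), "R" (3x3) and "t" (3): a world point X has camera coordinates R X + t. Camera axes: x right, y down, z forward; pixel columns grow to the right and rows downward; lengths in m; the calibration is good to about 2 mm. The wrist camera is an equidistant fisheye: a pixel r from the principal point sees the ray r / f radians off the axis. A picture is of the moment at which its call begins. There is no depth.
- manip.job_done(): hands the job in; it is judged then, once.
The state is a dict: "time": time; "joint_pos": joint angles; "joint_vel": joint speeds; "joint_efforts": joint torques, N m; "tool_pos": TCP position; "tool_rot": TCP orientation; "contact_force": force on the tool from outside, world axes, zero at the start; "ft_torque": the same for the moment, N m; "gripper_width": opening from 0.0 (shut) to 1.0 (fully open); "grasp_force": force on a finger pad.
Only numpy, scipy, OpenCV 4.12 (cv2) and the standard library are available. Lean on these libraries where they do the work, as an engineer would, in place of code of your own. Each camera call takes 0.05 s, during which the arm holds its last target. There are 200 camera calls.

### The job

Lift the wooden caul off the half-round forming block and stand it upright on the green cutting mat. Then take the dial angle gauge, set its flat sole square across the bare crown of the block, and rock it over the crown until the swinging pointer comes to rest on the little marker tab on the dial's rim, its tip within the tab's width. Finish holding it there in the gripper, still and bearing on the crown (not by an end of its foot), so that the maker can pencil the line; leave the other things on the bench where they are.

Things in the scene. Friction and masses are not known exactly. Their poses are not given: they have to be found in the camera images.
- gauge: Dial angle gauge, loose, about 0.35 kg, standing on its foot. Steel foot 40 (x) x 124 (y) x 12 mm, flat below (the sole); on it a grey housing 30 (x) x 108 (y), top 138 mm above the sole. Origin: centre of the sole; x points out of the white dial face, y along the foot, z up. Dial rim reaches 108 mm above the sole, the housing is plain above that.
- gauge_grip (a point): Middle of the gauge's plain upper part, 120 mm above the sole: a place to grip, fingers closing along the gauge's x.
- pointer (a joint): The gauge's pointer, rad: a black hand pivoted at the dial's centre, 60 mm above the sole, weighted so that it hangs plumb; it swings for a second or two after a movement. 0: at right angles to the sole; positive: tip towards the gauge's +y. Tilting the gauge by +a about its own x makes it read -a.
- pointer_tip (a point): Tip of the pointer, 38 mm from the pivot.
- marker (a joint): Where the gauge's marker tab is set, rad, measured like the pointer (0 straight below the pivot, positive towards the gauge's +y), from -0.45 to 0.45. A stiff setting, left as it is. The tab is a small brass block, 5 mm wide, on the dial's lower rim.
- mark (a point): Inner end of the marker tab, at its middle, 38 mm from the pivot: where the pointer's tip should come to stand.
- form: Half-round wooden forming block, fixed to the bench, 120 mm long (its x axis) and 90 mm wide (y): 20 mm of upright sides, then a half-round crown of 45 mm radius whose top is 65 mm above the bench. Origin: centre of its underside, on the bench.
- form_axis (a point): Middle of the axis of the crown's half circle, 20 mm above the bench; the axis runs along the form's x.
- caul: Wooden pressing caul, loose, about 0.3 kg: an arch of five staves, 100 mm long (x) and 115 mm wide (y), sitting over the form's crown at the start. Origin: centre of the plane of its two feet, 35 mm above the bench while it sits on the form; lifts straight off. On top, along x, a grip ridge 24 mm wide (y), 90 mm long, from 42 to 78 mm above the feet.
- caul_grip (a point): Place to grip the caul's ridge, 65 mm above the plane of its feet and 13 mm below the ridge's top; fingers close along the caul's y.
- mat: Small green cutting mat fixed to the bench, 220 (x) x 150 (y) x 3 mm, clear of other things. Origin: centre of its underside.
- spool: Bystander: cork-coloured thread spool, 40 mm across, 48 mm high, upright; origin under its centre.
- dye: Bystander: small white dye bottle, 36 mm across, 75 mm high; origin under its centre.
- tin: Bystander: flat round aluminium wax tin, 66 mm across, 26 mm high; origin under its centre.
- awl: Bystander: awl with dark wooden handle lying along its y, about 150 mm long, 26 mm thick; origin on the bench near its middle.
- mallet: Bystander: white-headed mallet lying down, head 48 mm across and 80 mm long (y), handle 160 mm to its -x; origin under the head.
- edge_paint: Bystander: amber glass jar with a white cap, 42 mm across, 62 mm high; origin under its centre.
- beveller: Bystander: edge beveller lying along its x, about 130 mm long, 26 mm thick, dark wooden handle; origin on the bench near its middle.
Things that resemble listed ones, but are neither listed nor needed, are in the scene too. Leave any yellow look-alike of the caul alone. There is more than one size of the gauge; the one meant has the size given above.

How it is judged:
On the way, in this order (a step that is already met when the one before it is completed fails the run):
1. the caul is off the form and stands released on the cutting mat (x of caul in the frame of mat between -0.095 and 0.095 m and y of caul in the frame of mat between -0.06 and 0.06 m and z of caul in the frame of mat below 0.01 m and angle between caul's own z axis and vertical below 0.12 rad and linear speed of caul below 0.02 m/s and contact force between the fingers and caul below 0.1 N), for 0.2 s.
2. the gripped gauge bears with its sole, square across, on the crown of the form (contact force between gauge and form above 0.3 N and y of form_axis in the frame of gauge between -0.052 and 0.052 m and z of form_axis in the frame of gauge below -0.04 m and angle between the x axis of gauge and the x axis of form, either way round below 0.15 rad and contact force between the fingers and gauge above 1 N), for 0.2 s.
At the end, for the whole second after the job is handed in: Gripped gauge still, its sole bearing on the crown (over 0.3 N) within 52 mm of the sole's middle, square across within 0.15 rad; pointer tip at rest within 2.5 mm of the tab's middle; caul released, upright (0.12 rad) and at rest on the mat, its centre at least 15 mm inside the mat's edges (all of step 1 and all of step 2 and distance between pointer_tip and mark below 0.0025 m and velocity of joint pointer between -0.3 and 0.3 rad/s and linear speed of gauge below 0.02 m/s and angular speed of gauge below 0.1 rad/s); the arm keeps its last pose, push and grip.
It fails at once if one of the bystanders (spool, dye bottle, tin, awl, mallet, jar, beveller) is moved over 25 mm (distance of any of spool, dye, tin, awl, mallet, edge_paint, beveller from where it was at the start of the episode above 0.025 m).
It also fails if it takes over 64 s, if anything falls off the work surface, if the arm or the gripper's body presses on something with over 40 N, if the wrist force passes 120 N, or if a joint passes its speed limit or range.

## Working session

There is one attempt and no reset: what is moved stays moved. The work goes in short steps, Python scripts to look and compute and a tool call to move; the robot and the scene stay as the last step left them, time stands still between calls to the robot, and variables do not carry over. Pictures are saved under pics/ and viewed, at most 10 in all, crops included, and the job is handed in when it is done.

Besides the shell and the picture viewer there is one more tool, called as name(argument=value, ...) on one line, values as JSON. move_arm: Moves the arm, as the interface text tells. Its arguments: {"type":"object","properties":{"rows":{"type":"array","items":{"type":"array","items":{"type":"number"}}}},"required":["rows"]}

```bash
mkdir -p pics; cat > h.py <<'E'
import numpy as np, cv2, pickle
from plant import manip
def grab(n,save=None):
    f=manip.grab_frame(n)
    if save: cv2.imwrite(f'pics/{save}.png',f['img']); pickle.dump(f,open(f'pics/{save}.pkl','wb'))
    return f
def load(s): return pickle.load(open(f'pics/{s}.pkl','rb'))
def ray(f,u,v,fish=False):
    K=np.array(f['mtx']);R=np.array(f['R']);t=np.array(f['t']).ravel()
    x=(u-K[0,2])/K[0,0];y=(v-K[1,2])/K[1,1]
    if fish:
        r=np.hypot(x,y); d=np.array([x/r*np.sin(r),y/r*np.sin(r),np.cos(r)]) if r>1e-9 else np.array([0,0,1.])
    else: d=np.array([x,y,1.])
    d=R.T@d; return -R.T@t,d/np.linalg.norm(d)
def onz(f,u,v,z,fish=False):
    o,d=ray(f,u,v,fish); return o+d*(z-o[2])/d[2]
def tri(rs):
    A=sum(np.eye(3)-np.outer(d,d) for o,d in rs); b=sum((np.eye(3)-np.outer(d,d))@o for o,d in rs)
    p=np.linalg.solve(A,b); return p,[np.linalg.norm(np.cross(p-o,d)) for o,d in rs]
def proj(f,X,fish=False):
    K=np.array(f['mtx']);c=np.array(f['R'])@np.array(X)+np.array(f['t']).ravel()
    if fish:
        r=np.hypot(c[0],c[1]);th=np.arctan2(r,c[2]);q=c[:2]/r*th
    else: q=c[:2]/c[2]
    return K[0,0]*q[0]+K[0,2],K[1,1]*q[1]+K[1,2]
E
python3 - <<'E'
from h import *
a=[grab(n,n+'0') for n in('scene','top')]
for f in a: print(np.round(f['mtx'],1).tolist(), np.round(-f['R'].T@np.ravel(f['t']),3),np.round(f['R'],2).tolist())
im=np.vstack([x['img'] for x in a]); 
for n,f in zip('st',a): cv2.imwrite(f'pics/{n}.png',cv2.resize(f['img'],(800,600),interpolation=cv2.INTER_CUBIC))
print(manip.state(),manip.tip_reach)
E
```

```text
[[348.2, 0.0, 256.2], [0.0, 348.2, 193.4], [0.0, 0.0, 1.0]] [ 1.135 -0.403  0.858] [[0.54, 0.84, -0.01], [0.59, -0.39, -0.71], [-0.6, 0.38, -0.7]]
[[424.2, 0.0, 257.5], [0.0, 424.2, 197.9], [0.0, 0.0, 1.0]] [0.299 0.034 1.494] [[-0.01, -1.0, 0.01], [-0.99, 0.01, -0.12], [0.12, -0.01, -0.99]]
{'time': 0.1, 'joint_pos': array([-1.30797596e+00,  5.33251218e-02,  1.61413617e+00,  2.29156565e-06,
        1.47598845e+00, -1.19014872e-01]), 'joint_vel': array([-0.00047075, -0.00256369, -0.00291313,  0.00141734, -0.00038462,
       -0.00021764]), 'joint_efforts': array([ 4.49113586e-04, -3.94904172e+01, -3.71362674e+01, -1.58910980e-04,
        3.84447689e-03, -2.40345930e-07]), 'tool_pos': array([ 0.23274727, -0.57948971,  0.24917692]), 'tool_rot': array([-9.26228646e-04,  9.81830119e-01,  1.89759732e-01, -6.55699024e-05]), 'contact_force': array([-0.53832566,  0.01668687,  0.51626977]), 'ft_torque': array([-0.02121577,  0.01603674, -0.00613797]), 'grasp_force': 0.0, 'gripper_width': 0.9994967409966008} 0.019
```

View pics/s.png

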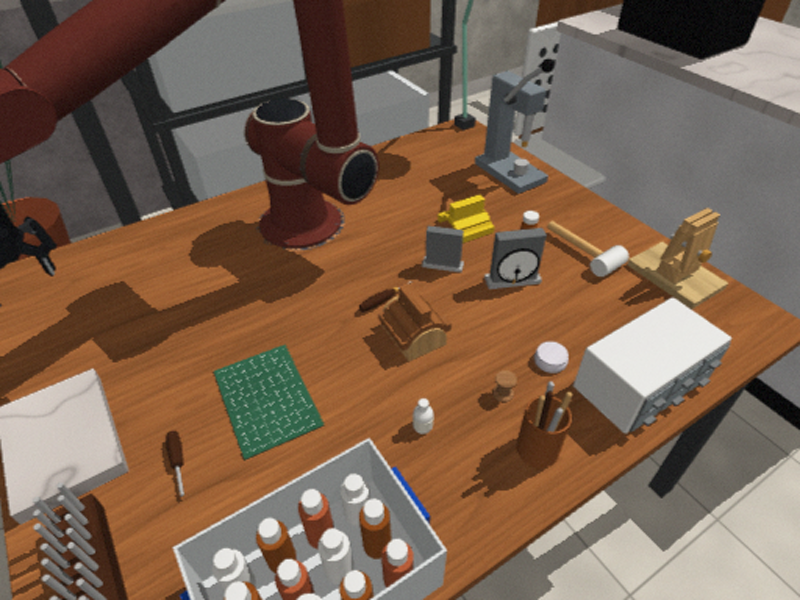

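View pics/t.png

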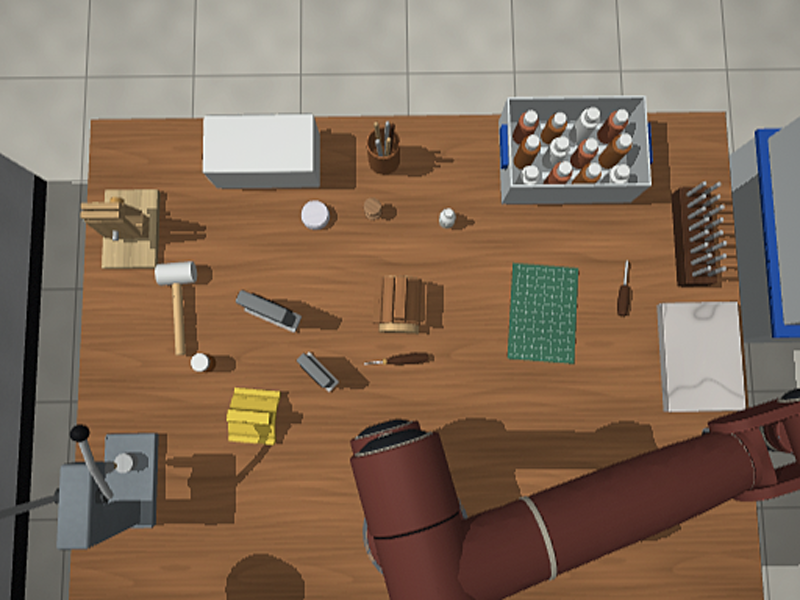

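The scene view shows two grey dial gauges, at (515,258) and (445,248) in the enlarged picture. It also shows the brown caul on the form at (412,318), the yellow look-alike caul at (468,217), and the mat at (268,400). I'll check which gauge is meant in one enlarged crop.

```bash
python3 - <<'E'
from h import *
s=load('scene0')['img'];t=load('top0')['img']
a=cv2.resize(s[125:235,220:370],(800,587),interpolation=cv2.INTER_CUBIC)
b=cv2.resize(t[160:260,140:290],(800,533),interpolation=cv2.INTER_CUBIC)
cv2.imwrite('pics/c1.png',a);cv2.imwrite('pics/c2.png',b)
E
```

```text
(no output)
```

View pics/c1.png

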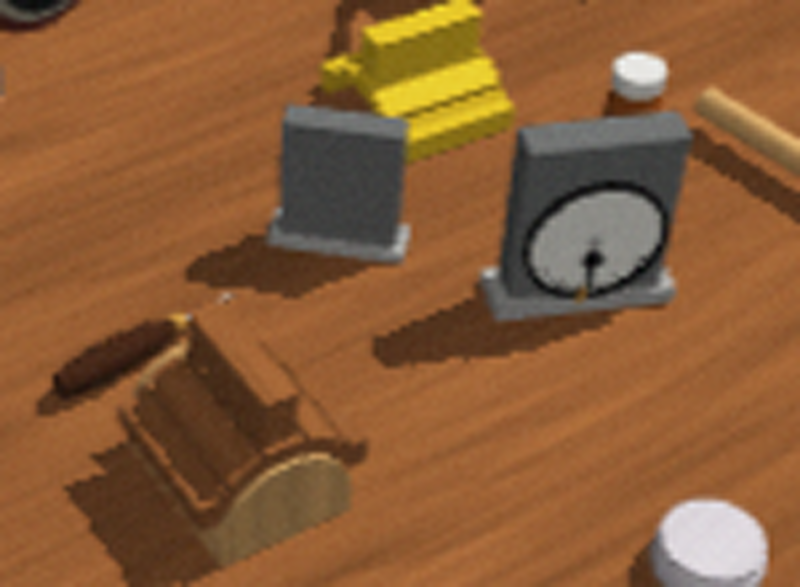

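View pics/c2.png

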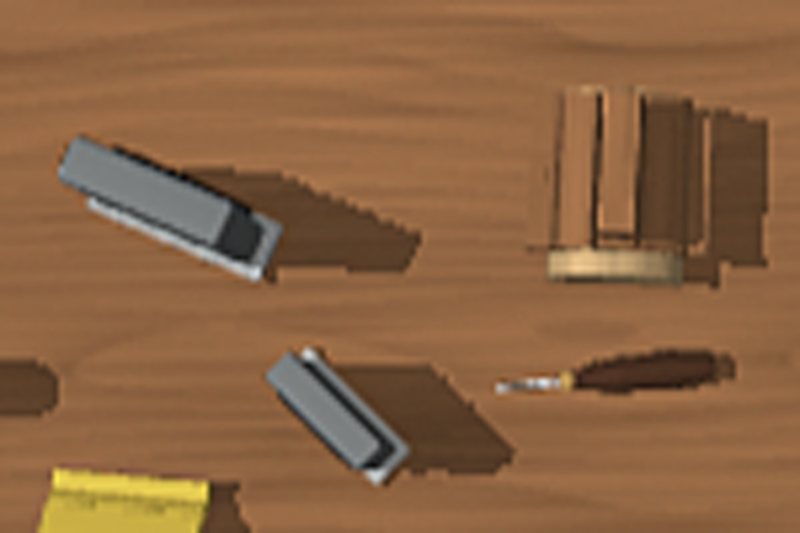

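Two grey gauges in c1 (pixels):
- **Large gauge:** body at (600,215), white dial towards the scene camera, brass tab at (583,293) left of the pointer.
- **Small gauge:** body at (345,180), seen from the back.

The large one looks right for 124 × 138 mm, and triangulation will check that. The brown caul with its ridge is at (245,360), and the yellow look-alike stays put.

```bash
python3 - <<'E'
from h import *
S=load('scene0');T=load('top0'); k=800/150
sc=lambda p:(p[0]/k-.5+220+.0,p[1]*110/587-.5+125)
tp=lambda p:(p[0]/k-.5+140,p[1]*100/533-.5+160)
def pts(n,L):
    P=[]
    for a,b in L:
        p,e=tri([ray(S,*sc(a)),ray(T,*tp(b))]);P.append(p);print(n,np.round(p,4),np.round(np.array(e)*1e3,1))
    return np.array(P)
G=pts('G',[((692,140),(80,137)),((522,155),(235,203)),((682,115),(60,178)),((518,128),(215,243))])
g=pts('small',[((407,122),(293,350)),((286,108),(378,440))])
C=pts('C',[((300,390),(603,88)),((268,405),(640,88)),((190,320),(635,235)),((228,315),(600,235))])
print('G len',np.linalg.norm(G[0]-G[1]),'wid',np.linalg.norm(G[0]-G[2]),'small',np.linalg.norm(g[0]-g[1]),'C len',np.linalg.norm(C[1]-C[2]),'wid',np.linalg.norm(C[0]-C[1]))
y=(G[0]-G[1]+G[2]-G[3]);x=-(C[2]+C[3]-C[0]-C[1])
print('G ctr',G.mean(0),'yaw of y',np.degrees(np.arctan2(y[1],y[0])),'C ctr',C.mean(0),'yaw x',np.degrees(np.arctan2(x[1],x[0])))
hs=cv2.cvtColor(T['img'],cv2.COLOR_BGR2HSV);m=cv2.inRange(hs,(50,60,30),(90,255,160))
c=max(cv2.findContours(m,0,1)[0],key=cv2.contourArea);b=cv2.boxPoints(cv2.minAreaRect(c))
M=np.array([onz(T,*p,.003) for p in b]);print(M.round(3),M.mean(0).round(3))
hs=cv2.cvtColor(S['img'],cv2.COLOR_BGR2HSV);m=cv2.inRange(hs,(50,60,30),(90,255,160))
c=max(cv2.findContours(m,0,1)[0],key=cv2.contourArea);mm=cv2.moments(c);print('mat scene',onz(S,*cv2.approxPolyDP(c,5,True).reshape(-1,2).mean(0),.003))
# foot of large gauge front bottom corners
for p in((500,318),(672,300)): print('foot',onz(S,*sc(p),0).round(3))
o=G.mean(0)
E
```

```text
G [0.5174 0.3583 0.1329] [0.8 0.8]
G [0.4733 0.2607 0.1353] [2.5 2.5]
G [0.4933 0.3712 0.1317] [2. 2.]
G [0.4502 0.2742 0.1356] [0.5 0.5]
small [0.3877 0.2318 0.1183] [2.3 2.3]
small [0.3311 0.1782 0.117 ] [0.2 0.2]
C [0.5461 0.0388 0.1122] [0.7 0.7]
C [0.546  0.0163 0.1127] [0.1 0.1]
C [0.4557 0.0215 0.1043] [0.7 0.7]
C [0.4578 0.0448 0.0977] [2.7 2.7]
G len 0.10710829655014485 wid 0.027399565948629682 small 0.07790050153375702 C len 0.09081086087711476 wid 0.022461665294411792
G ctr [0.48357273 0.31609642 0.1339005 ] yaw of y 65.86584560084844 C ctr [0.50138672 0.0303443  0.10671878] yaw x -3.5644354922011807
[[ 0.371 -0.209  0.003]
 [ 0.59  -0.23   0.003]
 [ 0.578 -0.382  0.003]
 [ 0.36  -0.359  0.003]] [ 0.475 -0.295  0.003]
mat scene [ 0.48527717 -0.29686694  0.003     ]
foot [ 0.476  0.256 -0.   ]
foot [0.526 0.364 0.   ]
```

The large gauge measures 107 mm long with its top near 0.134–0.136 m, which matches 108/138. The small one is 78 mm long, so it is out. The caul ridge top is at about 0.11 m against 0.113 expected, and the ridge is 91 × 22 mm. The mat centre is (0.475–0.485, −0.296). Moving above the caul.

move_arm(rows=[[2.95,-2.9,0,0,0,0,1],[2.95,-2.9,0,0,0,0,1],[2.95,-2.9,0,0,0,0,1],[2.95,-2.9,0,0,0,0,1],[2.95,-2.9,0,0,0,0,1],[2.95,-2.9,0,0,0,0,1],[2.95,-2.9,0,0,0,0,1],[2.95,-2.9,0,0,0,0,1],[2.95,-2.9,0,0,0,0,1],[2.95,-2.9,0,0,0,0,1],[2.95,-2.9,0,0,0,0,1],[2.95,-2.9,0,0,0,0,1],[2.95,-2.9,0,0,0,0,1],[2.95,-2.9,0,0,0,0,1],[2.95,-2.9,0,0,0,0,1],[2.95,-2.9,0,0,0,0,1],[0,0,0,0,0,6.4,1],[0,0,0,0,0,6.4,1],[0,0,0,0,0,6.4,1],[0,0,0,0,0,6.4,1]])

```text
time: 1.77
tool_pos: [0.4977, 0.0271, 0.2496]
tool_rot: [-0.0, 0.999, -0.035, -0.001]
contact_force: [0.3, 0.6, 0.4]
gripper_width: 1.003
grasp_force: 0.0
```

```bash
python3 - <<'E'
from h import *
f=grab('wrist','w1'); s=manip.state()
cv2.imwrite('pics/w1b.png',cv2.resize(f['img'],(800,600)))
print(s['tool_pos'],s['tool_rot'],s['time'],np.round(f['mtx'],1).tolist(),-f['R'].T@np.ravel(f['t']),f['R'].round(2).tolist())
E
```

```text
[0.49770523 0.02685981 0.24964711] [-3.43946719e-05  9.99331619e-01 -3.65510077e-02 -5.81063702e-04] 1.8167 [[297.3, 0.0, 255.7], [0.0, 297.3, 194.3], [0.0, 0.0, 1.0]] [0.5631872  0.02273126 0.37457365] [[-0.07, -1.0, 0.0], [-0.96, 0.07, 0.26], [-0.26, 0.02, -0.97]]
```

View pics/w1b.png

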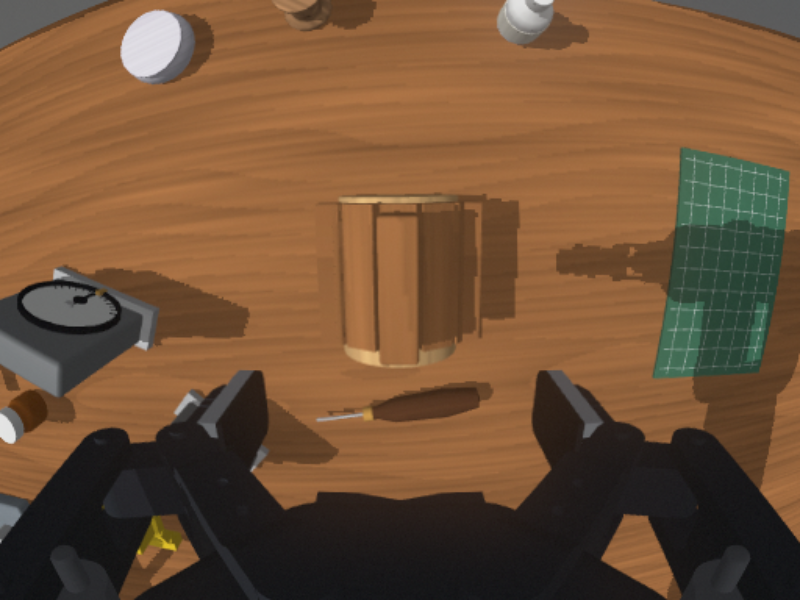

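The wrist view shows the caul ridge at (380–418, 213–365), the form's ends at (398,198) and (400,355), the gauge dial pivot at (80,300) with the tab at (100,293), and the mat on the right. The camera is on the tool's +x side, so it will see the dial once the gauge is gripped.

```bash
cat >> h.py <<'E'
from scipy.spatial.transform import Rotation as Ro
def pose():
    s=manip.state();q=s['tool_rot'];return s['tool_pos'],Ro.from_quat([q[1],q[2],q[3],q[0]])
def to(goal,xdir_deg=None,p=None,R=None):
    if p is None:p,R=pose()
    sh=R.inv().apply(np.array(goal)-p)*100
    print('shift cm',sh.round(2))
    if xdir_deg is not None:
        a=np.radians(xdir_deg);x=np.array([np.cos(a),np.sin(a),0]);z=np.array([0,0,-1.])
        G=Ro.from_matrix(np.array([x,np.cross(z,x),z]).T); print('turn deg',np.degrees((R.inv()*G).as_rotvec()).round(2))
E
python3 - <<'E'
from h import *
f=load('w1');S=load('scene0');T=load('top0');k=800/512
P=[(380,213),(417,213),(418,365),(380,365)]
Q=np.array([onz(f,u/k,v/k,.113,True) for u,v in P]);print(Q.round(4),Q.mean(0).round(4))
x=Q[0]+Q[1]-Q[2]-Q[3];print('yaw',np.degrees(np.arctan2(x[1],x[0])))
# 3-view heights of the ridge corners
k2=800/150
sc=lambda p:(p[0]/k2-.5+220,p[1]*110/587-.5+125); tp=lambda p:(p[0]/k2-.5+140,p[1]*100/533-.5+160)
for w,a,b in zip(P,[(300,390),(268,405),(190,320),(228,315)],[(603,88),(640,88),(635,235),(600,235)]):
    p,e=tri([ray(f,w[0]/k,w[1]/k,True),ray(S,*sc(a)),ray(T,*tp(b))]);print(p.round(4),(np.array(e)*1e3).round(1))
m=cv2.inRange(cv2.cvtColor(f['img'],cv2.COLOR_BGR2HSV),(50,60,20),(90,255,200));c=max(cv2.findContours(m,0,1)[0],key=cv2.contourArea)
ap=cv2.approxPolyDP(c,6,True).reshape(-1,2);print([(q.tolist(),onz(f,*q,.003,True).round(3)[:2].tolist()) for q in ap])
# form end bottom edges on bench / crown ends
to([*Q.mean(0)[:2],.1],np.degrees(np.arctan2(x[1],x[0])))
E
```

```text
[[0.546  0.0349 0.113 ]
 [0.5445 0.0142 0.113 ]
 [0.4533 0.0191 0.113 ]
 [0.4549 0.0422 0.113 ]] [0.4997 0.0276 0.113 ]
yaw -3.8269215098119433
[0.5462 0.0373 0.1129] [2.4 0.4 2. ]
[0.5456 0.0156 0.1131] [1.7 0.8 1. ]
[0.4543 0.0205 0.1064] [3.8 3.  0.9]
[0.4553 0.0441 0.1002] [5.4 5.4 1.8]
[([436, 95], [0.589, -0.232]), ([418, 241], [0.372, -0.213]), ([485, 237], [0.359, -0.361]), ([504, 110], [0.576, -0.38])]
shift cm [ 0.21 -0.08 14.96]
turn deg [-0.    0.07 -0.36]
```

move_arm(rows=[[0.2,-0.1,3.5,0,0,0,1],[0,0,3.5,0,0,0,1],[0,0,3.0,0,0,0,1],[0,0,2.5,0,0,0,1],[0,0,1.5,0,0,0,1],[0,0,0.7,0,0,0,1],[0,0,0,0,0,0,1],[0,0,0,0,0,0,-1],[0,0,0,0,0,0,-1],[0,0,0,0,0,0,-1],[0,0,0,0,0,0,-1],[0,0,0,0,0,0,-1],[0,0,0,0,0,0,-1],[0,0,0,0,0,0,-1],[0,0,0,0,0,0,-1],[0,0,0,0,0,0,-1]])

```text
time: 3.15
tool_pos: [0.5009, 0.0274, 0.1045]
tool_rot: [-0.0, 0.999, -0.032, 0.001]
contact_force: [-0.6, 0.5, 6.1]
gripper_width: 0.268
grasp_force: 59.9
```

move_arm(rows=[[0,0,-0.5,0,0,0,-1],[0,0,-1.0,0,0,0,-1],[0,0,-2.0,0,0,0,-1],[0,0,-2.5,0,0,0,-1],[0,0,-2.5,0,0,0,-1],[0,0,-2,0,0,0,-1],[0,0,-1,0,0,0,-1],[0,1.5,0,0,0,0,-1],[0,3,0,0,0,0,-1],[0,3,0,0,0,0,-1],[-0.5,3.5,0,0,0,0,-1],[0,3.5,0,0,0,0,-1],[0,3.5,0,0,0,0,-1],[0,3.5,0,0,0,0,-1],[0,3.5,0,0,0,0,-1],[0,3,0,0,0,0,-1],[0,2.5,0,0,0,0,-1],[0,1.5,0,0,0,0,-1],[0,0.5,0,0,0,0,-1],[0,0,0,0,0,0,-1]])

```text
time: 4.82
tool_pos: [0.4735, -0.2969, 0.2175]
tool_rot: [-0.001, 0.999, -0.033, -0.001]
contact_force: [-0.7, 0.5, -3.2]
gripper_width: 0.269
grasp_force: 59.5
```

```bash
python3 - <<'E'
from h import *
f=grab('wrist','w2'); s=grab('scene','s2'); grab('top','t2')
cv2.imwrite('pics/v2.png',np.hstack([cv2.resize(f['img'],(400,300)),cv2.resize(s['img'][110:290,90:330],(400,300))]))
to([.475,-.297,.071],None)
E
```

```text
shift cm [ 0.11  0.19 14.7 ]
```

View pics/v2.png

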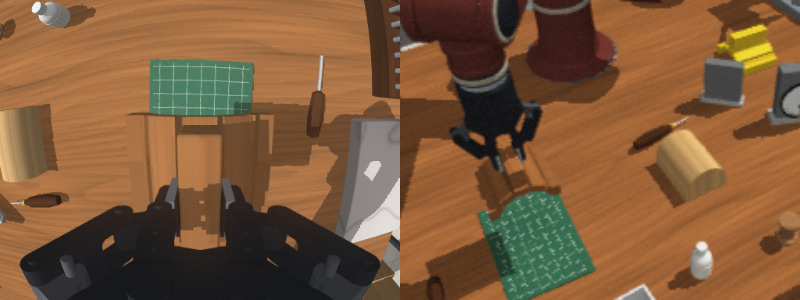

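The caul is in the gripper above the mat and level, and the form at right is bare. Lowering.

move_arm(rows=[[0.1,0,2,0,0,0,-1],[0,0,3,0,0,0,-1],[0,0,3,0,0,0,-1],[0,0,2.5,0,0,0,-1],[0,0,1.5,0,0,0,-1],[0,0,1,0,0,0,-1],[0,0,0.6,0,0,0,-1],[0,0,0.4,0,0,0,-1],[0,0,0.2,0,0,0,-1],[0,0,0.2,0,0,0,-1],[0,0,0,0,0,0,-1]])

```text
time: 5.88
tool_pos: [0.4755, -0.297, 0.0751]
tool_rot: [0.0, 0.999, -0.032, 0.001]
contact_force: [0.1, 0.2, -3.5]
gripper_width: 0.273
grasp_force: 59.5
```

move_arm(rows=[[0,0,0.1,0,0,0,-1],[0,0,0.1,0,0,0,-1],[0,0,0.1,0,0,0,-1],[0,0,0,0,0,0,-1]])

```text
time: 6.22
tool_pos: [0.4754, -0.2971, 0.0728]
tool_rot: [0.0, 0.999, -0.033, 0.0]
contact_force: [-3.0, 3.8, 4.3]
gripper_width: 0.269
grasp_force: 60.6
```

The caul is bearing on the mat. Releasing, rising, and going to a spot in front of the dial for a close look at the tab.

move_arm(rows=[[0,0,0,0,0,0,0],[0,0,0,0,0,0,1],[0,0,0,0,0,0,1],[0,0,0,0,0,0,1],[0,0,0,0,0,0,1],[0,0,0,0,0,0,1],[0,0,0,0,0,0,1],[0,0,-1,0,0,0,1],[0,0,-3,0,0,0,1],[0,0,-4,0,0,0,1],[0,0,-4,0,0,0,1],[0,0,-4,0,0,0,1],[0,0,-3,0,0,0,1]])

```text
time: 7.3
tool_pos: [0.4755, -0.2971, 0.2664]
tool_rot: [0.002, 0.999, -0.032, 0.002]
contact_force: [1.2, -1.1, -0.3]
gripper_width: 0.998
grasp_force: 0.0
```

move_arm(rows=[[0.46,-3.8,0,0,0,0,1],[0.46,-3.8,0,0,0,0,1],[0.46,-3.8,0,0,0,0,1],[0.46,-3.8,0,0,0,0,1],[0.46,-3.8,0,0,0,0,1],[0.46,-3.8,0,0,0,0,1],[0.46,-3.8,0,0,0,0,1],[0.46,-3.8,0,0,0,0,1],[0.46,-3.8,0,0,0,0,1],[0.46,-3.8,0,0,0,0,1],[0.46,-3.8,0,0,0,0,1],[0.46,-3.8,0,0,0,0,1],[0.46,-3.8,0,0,0,0,1],[0.46,-3.8,0,0,0,0,1],[0.46,-3.8,0,0,0,0,1],[0,0,0,0,0,7,1],[0,0,0,0,0,7,1],[0,0,0,0,0,6,1],[0,0,0,0,-6,0,1],[0,0,0,0,-6,0,1]])

```text
time: 8.97
tool_pos: [0.5799, 0.2688, 0.2634]
tool_rot: [-0.023, 0.973, -0.203, -0.104]
contact_force: [0.2, 0.2, 0.5]
gripper_width: 1.001
grasp_force: 0.0
```

```bash
python3 - <<'E'
from h import *
p,R=pose(); print(p,R.as_matrix().round(3).tolist())
to([.582,.272,.197])
s=grab('scene','s3');t=grab('top','t3')
E
```

```text
[0.57994879 0.26876857 0.26337874] [[0.896, -0.4, -0.193], [-0.391, -0.916, 0.086], [-0.211, -0.002, -0.978]]
shift cm [ 1.46 -0.37  6.48]
```

move_arm(rows=[[0.7,-0.2,3.2,0,0,0,1],[0.7,-0.2,3.2,0,0,0,1],[0,0,0,0,-6,0,1],[0,0,0,0,-6,0,1],[0,0,0,0,-6,0,1],[0,0,0,0,0,0,1],[0,0,0,0,0,0,1]])

```text
time: 9.65
tool_pos: [0.583, 0.2707, 0.195]
tool_rot: [-0.053, 0.945, -0.199, -0.252]
contact_force: [-0.8, 0.2, -0.0]
gripper_width: 1.001
grasp_force: 0.0
```

```bash
python3 - <<'E'
from h import *
f=grab('wrist','w3'); im=f['img']
cv2.imwrite('pics/v3.png',np.hstack([cv2.resize(im,(400,300)),cv2.resize(im[140:280,160:347],(400,300),interpolation=cv2.INTER_CUBIC)]))
cv2.imwrite('pics/v3b.png',cv2.resize(im[110:290,136:376],(800,600),interpolation=cv2.INTER_CUBIC))
E
```

```text
(no output)
```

View pics/v3b.png

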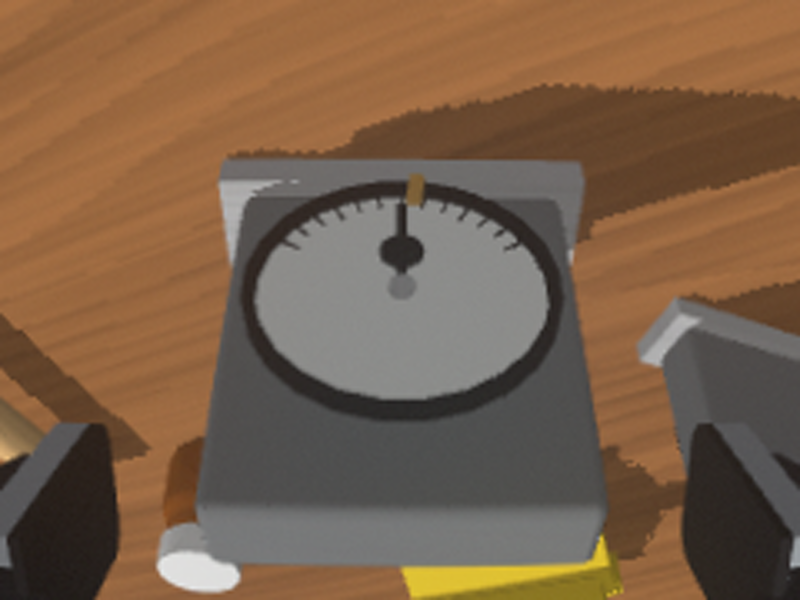

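The enlarged wrist crop shows the dial pivot at (402,287), the pointer tip at (402,203), and the brass tab's inner end at (414,204), to the right of the tip and so towards the gauge's −y. The foot's lower front corners are at (219,161) and (583,163), and the housing's front top corners at (198,505) and (603,505).

```bash
python3 - <<'E'
from h import *
f=load('w3');k=800/240
px=lambda p:(p[0]/k-.5+136,p[1]/k-.5+110)
a=onz(f,*px((583,163)),0,True);b=onz(f,*px((219,161)),0,True)
print('foot',a,b,np.linalg.norm(a-b)); y=(b-a)/np.linalg.norm(b-a);x=np.cross(y,[0,0,1]);print('x yaw foot',np.degrees(np.arctan2(x[1],x[0])))
c=(a+b)/2-.02*x;print('ctr from foot',c)
a2=onz(f,*px((603,505)),.138,True);b2=onz(f,*px((198,505)),.138,True);y2=(b2-a2)/np.linalg.norm(b2-a2);x2=np.cross(y2,[0,0,1])
print('top',np.linalg.norm(a2-b2),'yaw',np.degrees(np.arctan2(x2[1],x2[0])),'ctr',(a2+b2)/2-.015*x2)
C=(c+(a2+b2)/2-.015*x2)/2
def onface(p,off):
    o,d=ray(f,*px(p),True);q=o+d*((C[:2]+off*x[:2]-o[:2])@x[:2])/(d@x);return np.array([(q-C)@y,q[2]])
for off in(.015,.018):
    pv,tip,tab,tb=[onface(q,off)*1e3 for q in((402,287),(402,203),(414,204),(416,190))]
    print(off,pv,tip,tab,tb); pv=(tip[0],60)
    for q in(tab,tb): print(' ang',np.arctan2(q[0]-tip[0],60-q[1]), np.arcsin((tab[0]-tip[0])/38))
# colour centroid of tab
im=f['img'];h=cv2.cvtColor(im,cv2.COLOR_BGR2HSV);x0,y0=map(int,px((395,165)));x1,y1=map(int,px((440,215)))
m=cv2.inRange(h,(10,90,60),(30,255,255))[y0:y1,x0:x1];v,u=np.nonzero(m);print('tab px',(u.mean()+x0),v.mean()+y0,len(u),px((402,203)))
T=load('t3');S=load('s3')
E
```

```text
foot [0.4721055  0.24977278 0.        ] [0.52437596 0.36577397 0.        ] 0.12723394895215176
x yaw foot -24.25645886225023
ctr from foot [0.48000641 0.31598981 0.        ]
top 0.10303991624222662 yaw -23.93647686174587 ctr [0.48303777 0.31500307 0.138     ]
0.015 [-0.30967994 58.17193562] [-0.41622581 18.65538451] [-4.4155319  19.13657934] [-5.17995836 11.79440664]
 ang -0.09755937523200234 -0.10544016256628169
 ang -0.09850134621766014 -0.10544016256628169
0.018 [-0.27402342 61.15411307] [-0.37907692 22.19106808] [-4.32236495 22.66552284] [-5.07608412 15.42619155]
 ang -0.10523040156345964 -0.1039578861792066
 ang -0.10498848896460782 -0.1039578861792066
tab px 260.1818181818182 166.22727272727272 44 (256.1, 170.4)
```

The marker angle is about −0.105 rad, with pivot and tip heights of 61 and 22 mm matching 60 and 22. So the gauge needs a tilt of about +6° about its own x.

```bash
python3 - <<'E'
from h import *
print(manip.state()['joint_pos'].round(3))
p,R=pose()
print(R.as_matrix().round(3).tolist())
# after untilt by 29.9 about tool y and the turn, from p:
for d in(65.9,-114.1): to([.4815,.3155,.24],d)
E
```

```text
[0.202 0.365 1.405 0.299 1.799 2.191]
[[0.794, -0.402, -0.456], [-0.349, -0.915, 0.2], [-0.497, 0.0, -0.867]]
shift cm [-11.78   0.02   1.68]
turn deg [-23.28  23.45 -87.41]
shift cm [-11.78   0.02   1.68]
turn deg [23.49 23.32 88.14]
```

move_arm(rows=[[0,0,-2.5,0,6,0,1],[0,0,-2.5,0,6,0,1],[0,0,0,0,6,0,1],[0,0,0,0,6,0,1],[0,0,0,0,6,0,1],[0,0,0,0,0,0,1]])

```text
time: 10.2
tool_pos: [0.6011, 0.2643, 0.2432]
tool_rot: [-0.001, 0.979, -0.203, 0.003]
contact_force: [-0.1, 0.9, -0.4]
gripper_width: 1.001
grasp_force: 0.0
```

```bash
python3 - <<'E'
from h import *
for d in(65.9,-114.1): to([.4815,.3155,.24],d)
print(manip.state()['joint_pos'].round(3))
E
```

```text
shift cm [-13.01   0.06   0.25]
turn deg [  0.13  -0.4  -89.37]
shift cm [-13.01   0.06   0.25]
turn deg [-0.4  -0.13 90.63]
[ 3.020e-01  1.260e-01  1.546e+00 -2.000e-03  1.462e+00  2.282e+00]
```

move_arm(rows=[[-3.25,0,0,0,0,0,1],[-3.25,0,0,0,0,0,1],[-3.25,0,0,0,0,0,1],[-3.25,0,0,0,0,0,1],[0,0,0,0,0,-6.9,1],[0,0,0,0,0,-6.9,1],[0,0,0,0,0,-6.9,1],[0,0,0,0,0,-6.9,1],[0,0,0,0,0,-6.9,1],[0,0,0,0,0,-6.9,1],[0,0,0,0,0,-6.9,1],[0,0,0,0,0,-6.9,1],[0,0,0,0,0,-6.9,1],[0,0,0,0,0,-6.9,1],[0,0,0,0,0,-6.9,1],[0,0,0,0,0,-6.9,1],[0,0,0,0,0,-6.6,1],[0,0,0,0,0,0,1]])

```text
time: 11.7
tool_pos: [0.4844, 0.3144, 0.241]
tool_rot: [-0.0, 0.84, 0.543, 0.0]
contact_force: [-0.2, -0.5, 0.9]
gripper_width: 1.003
grasp_force: 0.0
```

```bash
python3 - <<'E'
from h import *
to([.4815,.3155,.128],65.9)
f=grab('wrist','w4'); T=load('t3');S=load('s3')
cv2.imwrite('pics/v4.png',np.hstack([cv2.resize(f['img'],(400,300)),np.vstack([cv2.resize(T['img'][170:240,230:337],(400,262),interpolation=cv2.INTER_CUBIC),cv2.resize(S['img'][165:235,225:332],(400,262),interpolation=cv2.INTER_CUBIC)])[:300*2][:524]]) if 0 else np.vstack([np.hstack([cv2.resize(T['img'][170:240,230:337],(400,262),interpolation=cv2.INTER_CUBIC),cv2.resize(S['img'][165:235,225:332],(400,262),interpolation=cv2.INTER_CUBIC)]),cv2.resize(f['img'],(800,600))[:338] if 0 else cv2.copyMakeBorder(cv2.resize(f['img'],(450,338)),0,0,0,350,0)]))
E
```

```text
shift cm [-0.03 -0.31 11.3 ]
turn deg [-0.01 -0.04 -0.1 ]
```

View pics/v4.png

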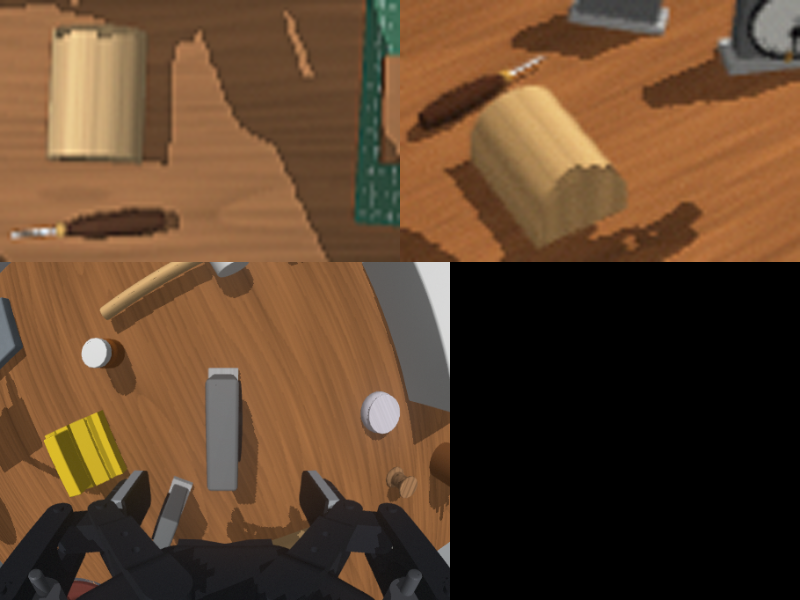

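The wrist view shows the gauge centred between the open fingers with its top at (222,432). The upper crops show the bare form in the top view (about x 50–145, y 26–160) and the scene view. Going down to grip.

move_arm(rows=[[0,-0.3,3,0,0,0,1],[0,0,3,0,0,0,1],[0,0,2.5,0,0,0,1],[0,0,1.5,0,0,0,1],[0,0,0.9,0,0,0,1],[0,0,0.4,0,0,0,1],[0,0,0,0,0,0,1],[0,0,0,0,0,0,-1],[0,0,0,0,0,0,-1],[0,0,0,0,0,0,-1],[0,0,0,0,0,0,-1],[0,0,0,0,0,0,-1],[0,0,0,0,0,0,-1],[0,0,0,0,0,0,-1],[0,0,0,0,0,0,-1]])

```text
time: 13.0
tool_pos: [0.4824, 0.3159, 0.1284]
tool_rot: [0.0, 0.84, 0.542, 0.001]
contact_force: [0.3, 1.3, 5.3]
gripper_width: 0.34
grasp_force: 61.4
```

```bash
python3 - <<'E'
from h import *
T=load('t3');S=load('s3')
# form mask in top view: pale wood
im=T['img'][170:240,230:337];h=cv2.cvtColor(im,cv2.COLOR_BGR2HSV)
m=cv2.inRange(h,(14,50,110),(30,170,255));m=cv2.morphologyEx(m,cv2.MORPH_CLOSE,np.ones((3,3)))
c=max(cv2.findContours(m,0,1)[0],key=cv2.contourArea);r=cv2.minAreaRect(c);print(r,cv2.contourArea(c))
b=cv2.boxPoints(r)+[230,170]
# side silhouettes: rays through mid-side edges tangent to crown; ends
mid=lambda i,j:(b[i]+b[j])/2
for z in(.02,.045,.065): 
    P=np.array([onz(T,*q,z) for q in b]);print(z,P.round(4)[:,:2].tolist(),P.mean(0).round(4))
# manual edges from the crop
k=400/107
for z in (.02,.065):
  L=[onz(T,u/k-.5+230,v/k-.5+170,z).round(4)[:2] for u,v in((57,28),(146,28),(138,160),(48,160))];print(z,L)
# tangent: axis y from both silhouette rays at x=.5
o,d=ray(T,52.5/k-.5+230,94/k-.5+170);o2,d2=ray(T,142/k-.5+230,94/k-.5+170)
for oo,dd,s in((o,d,1),(o2,d2,-1)):
    dn=dd[[1,2]]/np.linalg.norm(dd[[1,2]]);n=np.array([-dn[1],dn[0]]);n*=np.sign(n[0])*s
    z=.02; q=oo[[1,2]]-n*.045; print('axis y',q[0]+dn[0]*(z-q[1])/dn[1])
E
```

```text
((40.072296142578125, 40.19765853881836), (91.94923400878906, 44.89117431640625), 40.855377197265625) 1414.0
0.02 [[0.4896, 0.1525], [0.6092, 0.0482], [0.3928, -0.1911], [0.2774, -0.086]] [ 0.4422 -0.0191  0.02  ]
0.045 [[0.4863, 0.1505], [0.604, 0.048], [0.3912, -0.1872], [0.2777, -0.084]] [ 0.4398 -0.0182  0.045 ]
0.065 [[0.4837, 0.1489], [0.5998, 0.0478], [0.39, -0.1842], [0.278, -0.0823]] [ 0.4379 -0.0174  0.065 ]
0.02 [array([0.5598, 0.0673]), array([ 0.5587, -0.0166]), array([ 0.4339, -0.0069]), array([0.435, 0.077])]
0.065 [array([0.5519, 0.0663]), array([ 0.5507, -0.0151]), array([ 0.4298, -0.0057]), array([0.4309, 0.0757])]
axis y 0.0271670171454551
axis y 0.03327265267135989
```

Gripped at z = 0.128 with the opening near 29 mm, which fits the 30 mm housing. The form centre is about (0.498, 0.028) with yaw −4°. Lifting and moving over it.

move_arm(rows=[[0,0,-0.5,0,0,0,-1],[0,0,-1.5,0,0,0,-1],[0,0,-2.5,0,0,0,-1],[0,0,-3,0,0,0,-1],[0,0,-3,0,0,0,-1],[0,0,-2,0,0,0,-1],[-2,1,0,0,0,0,-1],[-3,1.5,0,0,0,0,-1],[-3.4,1.75,0,0,0,0,-1],[-3.4,1.75,0,0,0,0,-1],[-3.4,1.75,0,0,0,0,-1],[-3.4,1.75,0,0,0,0,-1],[-3.4,1.75,0,0,0,0,-1],[-3.0,1.5,0,0,0,0,-1],[-2,1,0,0,0,0,-1],[0,0,0,0,0,-5,-1],[0,0,0,0,0,-5,-1],[0,0,0,0,0,-5,-1],[0,0,0,0,0,-5,-1],[0,0,0,0,0,0,-1]])

```text
time: 14.67
tool_pos: [0.4948, 0.0128, 0.2506]
tool_rot: [-0.001, 0.733, 0.68, -0.001]
contact_force: [0.4, -0.3, -4.3]
gripper_width: 0.344
grasp_force: 60.5
```

```bash
cat > goal.py <<'E'
from h import *
def goal(a,lift=0,s=0,yaw=-4.,ax=(.498,.028,.02),L=.1284):
    # sole shifted along its own y by s from contact
    g=Ro.from_euler('z',yaw,degrees=True)*Ro.from_euler('x',a)
    X,Y,N=g.as_matrix().T
    p=np.array(ax)+N*(.045+L+lift)+s*Y
    G=Ro.from_matrix(np.array([Y,X,-N]).T)
    q,R=pose();print('goal',p.round(4),'shift cm',(R.inv().apply(p-q)*100).round(2),'turn deg',np.degrees((R.inv()*G).as_rotvec()).round(2))
    z=-R.as_matrix()[:,2];print('tilt now about gauge x',np.arctan2(-z@(Ro.from_euler('z',yaw,degrees=True).apply([0,1,0])),z[2]).round(4))
E
python3 - <<'E'
from goal import *
goal(.105,.03); s=manip.state();print(s['contact_force'],s['joint_pos'].round(2))
f=grab('scene','s5');cv2.imwrite('pics/v5.png',cv2.resize(f['img'][100:235,215:395],(800,600),interpolation=cv2.INTER_CUBIC))
E
```

```text
goal [0.4965 0.0067 0.2223] shift cm [-0.59  0.22  2.83] turn deg [-0.18  6.01 -0.28]
tilt now about gauge x 0.0
[ 0.39539199 -0.25000931 -4.30353457] [-0.12 -0.26  1.91 -0.    1.5  -0.05]
```

View pics/v5.png

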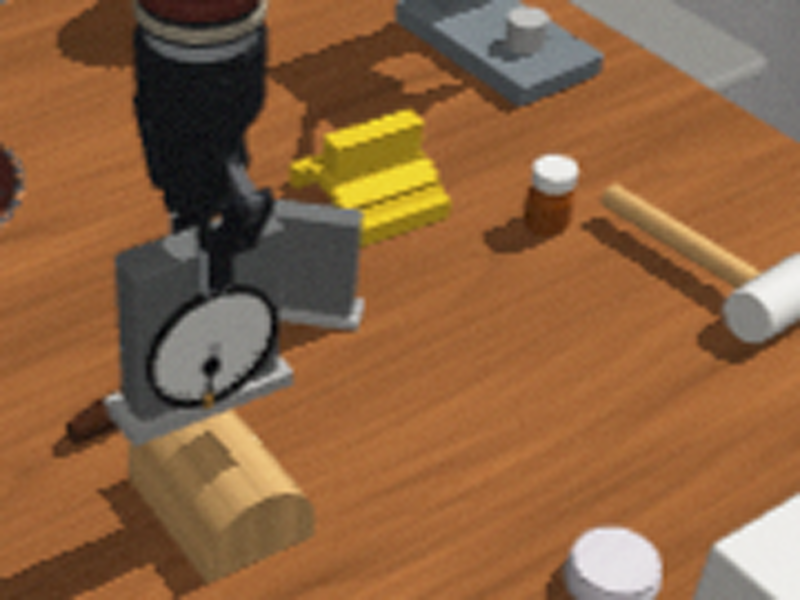

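The gauge is held upright over the bare crown with its dial (214,345) towards the scene camera and its tab at (209,398). Tilting and coming down.

move_arm(rows=[[-0.6,0.2,1.4,0,0,0,-1],[0,0,1.4,0,3,0,-1],[0,0,0,0,3,0,-1],[0,0,1,0,0,0,-1],[0,0,0.8,0,0,0,-1],[0,0,0.5,0,0,0,-1],[0,0,0.2,0,0,0,-1],[0,0,0,0,0,0,-1]])

```text
time: 15.38
tool_pos: [0.4972, 0.0098, 0.1985]
tool_rot: [-0.036, 0.732, 0.679, 0.038]
contact_force: [0.1, -0.9, -3.5]
gripper_width: 0.343
grasp_force: 60.5
```

move_arm(rows=[[0,0,0.2,0,0,0,-1],[0,0,0.2,0,0,0,-1],[0,0,0.1,0,0,0,-1],[0,0,0,0,0,0,-1],[0,0,0,0,0,0,-1]])

```text
time: 15.8
tool_pos: [0.4977, 0.0099, 0.1946]
tool_rot: [-0.035, 0.732, 0.679, 0.038]
contact_force: [0.9, 0.7, -4.0]
gripper_width: 0.343
grasp_force: 60.5
```

move_arm(rows=[[0,0,0.1,0,0,0,-1],[0,0,0.1,0,0,0,-1],[0,0,0,0,0,0,-1],[0,0,0,0,0,0,-1]])

```text
time: 16.13
tool_pos: [0.4977, 0.01, 0.1924]
tool_rot: [-0.036, 0.732, 0.679, 0.038]
contact_force: [0.3, 0.7, -3.1]
gripper_width: 0.343
grasp_force: 60.7
```

move_arm(rows=[[0,0,0.1,0,0,0,-1],[0,0,0,0,0,0,-1],[0,0,0,0,0,0,-1]])

```text
time: 16.38
tool_pos: [0.4978, 0.0101, 0.1924]
tool_rot: [-0.035, 0.732, 0.679, 0.038]
contact_force: [-2.2, -0.9, 3.4]
gripper_width: 0.339
grasp_force: 61.4
```

Contact: the force rose from −4 N to +3 N. A little more push, settle, then check.

move_arm(rows=[[0,0,0.05,0,0,0,-1],[0,0,0,0,0,0,-1],[0,0,0,0,0,0,-1],[0,0,0,0,0,0,-1],[0,0,0,0,0,0,-1],[0,0,0,0,0,0,-1],[0,0,0,0,0,0,-1],[0,0,0,0,0,0,-1],[0,0,0,0,0,0,-1],[0,0,0,0,0,0,-1],[0,0,0,0,0,0,-1],[0,0,0,0,0,0,-1],[0,0,0,0,0,0,-1],[0,0,0,0,0,0,-1],[0,0,0,0,0,0,-1],[0,0,0,0,0,0,-1],[0,0,0,0,0,0,-1],[0,0,0,0,0,0,-1],[0,0,0,0,0,0,-1],[0,0,0,0,0,0,-1]])

```text
time: 18.05
tool_pos: [0.4979, 0.0101, 0.1924]
tool_rot: [-0.035, 0.732, 0.679, 0.038]
contact_force: [-2.9, -1.7, 7.0]
gripper_width: 0.339
grasp_force: 61.9
```

```bash
python3 - <<'E'
from goal import *
goal(.105); print(manip.state()['contact_force'])
F=[grab('scene','s6%d'%i)['img'].astype(float) for i in range(6)]
im=np.mean(F,0).astype(np.uint8)
f=load('s60');K=f
for n,X in(('pivot',[.498+.017,.018,.12]),('caul',[.475,-.297,.05])): print(n,np.round(proj(f,X),1))
u,v=map(int,proj(f,[.51,.018,.115]));print(u,v)
a=cv2.resize(im[v-19:v+19,u-25:u+25],(500,380),interpolation=cv2.INTER_CUBIC)
u2,v2=map(int,proj(f,[.475,-.297,.04]));b=cv2.resize(im[v2-47:v2+48,u2-37:u2+38],(300,380),interpolation=cv2.INTER_CUBIC)
cv2.imwrite('pics/v6.png',np.hstack([a,b]));print('crop origin',u-25,v-19)
E
```

```text
goal [0.4967 0.0099 0.1924] shift cm [-0.03 -0.12 -0.01] turn deg [ 0.06  0.03 -0.31]
tilt now about gauge x 0.1044
[-2.94580157 -1.68900857  6.95646373]
pivot [264.5 192.3]
caul [166.  243.8]
263 192
crop origin 238 173
```

View pics/v6.png

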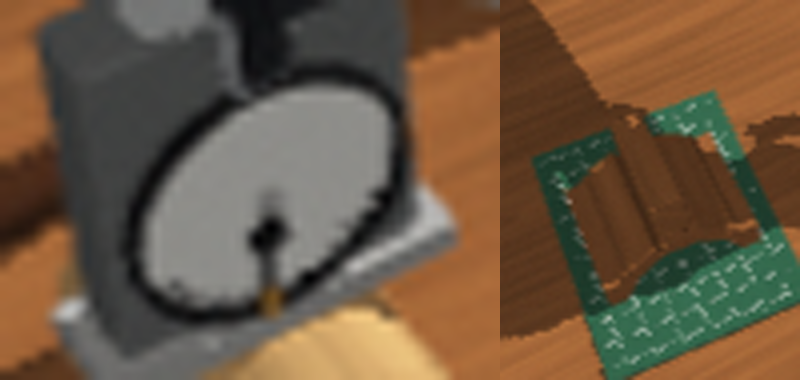

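The pointer runs from the pivot (268,210) straight onto the brass tab (273,298). The sole bears on the crown, and the caul stands clear and upright on the mat. Handing in.

```bash
python3 -c "
from plant import manip
print(manip.job_done())"
```

```text
the job is handed in; nothing more can be done
None
```

I handed the job in at about 18 s on the robot's clock: the caul is released on the mat, and the gripper holds the gauge still on the bare crown, tilted about 6°, with its pointer on the tab in the last picture; the hand-in gave no verdict.

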